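# Sweep the loose nuts off the baseboard into the parts tray

### The arm

A 7-joint arm with a two-finger parallel gripper is mounted at the origin on the work surface. World frame = base frame: x ahead of the robot, y to its left, z up, the work surface at z = 0. Lengths are in mm, angles in rad, forces in N, time in s.
With the tool pointing down it reaches from about 350 to 900 mm from the base axis. Payload 8.1 kg.
Tool frame: the origin (TCP) lies at the very end of the fingers, on their centre line; the grasp point (between the pads) lies 19 mm behind it; z points along the fingers, y is the line along which they close (so a half turn about z gives the same grasp; the last joint's range is limited). The gripper opens to 92 mm and grips with 3 to 60 N. Pads are 19 mm wide; open, the fingers measure 130 mm over their backs; the gripper's body (75 mm by 190 mm) begins 47 mm behind the grasp point.
Start: joints at [-1.251, 0.434, 0.025, 1.573, -0.012, 1.134, -0.075], TCP at [256.476, 569.968, 196.742] pointing down, gripper open.
Joint ranges: [-2.62, 2.62], [-0.44, 2.09], [-1.27, 1.32], [0.08, 2.57], [-1.32, 4.46], [0.12, 2], [-2.74, 2.74]. Speed limits (rad/s): [2.22, 2.22, 3.01, 3.01, 3.14, 3.14, 3.14].

### API

Orientations are given as [roll, pitch, yaw] about the fixed x, y, z axes, in that order (R = Rz(yaw) Ry(pitch) Rx(roll)).
In Python, from rig import get_obs, read_camera, get_calibration, hand_in gives the robot as it stands.
- The arm moves only by the tool move_arm, never from a script. Its argument "moves" is a list that holds one entry, the list of rows, each a list of 4 numbers: the shift along the world's x, y, z in units of 25 mm (1.0 is 25 mm), then the turn about the world's z in units of 5 degrees (1.0 is 5 degrees). In form: [[[dx, dy, dz, roll], ...]]. A call has 1 to 12 rows; each row shifts and turns the commanded pose from where the row before left it; what a row does not reach is not made up. A row lasts 1/8 s, in which the tool goes at most 62.5 mm and 10.7 degrees, less where a joint would pass 70% of its speed; a pose out of reach is approached as far as the arm can. A call is refused whole if a number of a shift passes 1 or a number of a turn 1, either way. A call with a gripper value outside its range is refused whole. "grip" is the finger opening in mm, from 0 to 91.8, set as the call begins (left out, the last holds). The fingers move at their own pace and stop on an object; "squeeze" is the grip in N (left out, the last holds). Time passes only in rows, so rows that do not move let the fingers close. It gives the time, the measured TCP pose, the force, the opening and the grip force at its end, in the units of the state.
- get_obs(): the state, without advancing time (a new reading comes with each control period).
- read_camera(name): name is "scene" or "side" or "wrist"; returns the picture (400x640x3 uint8, blue, green, red); there is no depth.
- get_calibration(name): a dict with "fx", "fy", "cx", "cy" (pixels), "R" (3x3) and "t" (3): a world point X has camera coordinates R X + t. Camera axes: x right, y down, z forward; pixel columns grow to the right and rows downward; lengths in mm; the calibration is good to about 2 mm. A picture is of the moment at which its call begins: read the wrist's pose just before it. get_calibration takes no time and is no camera call; for the wrist camera it gives the pose at the moment of the call.
- hand_in(): hands the job in; it is judged then, once.
The state is a dict: "time": time; "joints": joint angles; "dq": joint speeds; "joint_torque": joint torques, N m; "position": TCP position; "ee_rot": TCP orientation; "contact_force": force on the tool from outside, world axes, zero at the start; "wrist_torque": the same for the moment, N m; "finger_gap": finger opening in mm; "grip_force": force on a finger pad.
Only numpy, scipy, OpenCV 4.12 (cv2) and the standard library are available. Lean on these libraries where they do the work, as an engineer would, in place of code of your own. Each camera call takes 0.05 s, during which the arm holds its last target. There are 200 camera calls.

### The job

Three steel nuts have been left on the bare plywood in front of the model engine shed. Sweep them with the fingertips along the baseboard and off its end, so that all three drop into the open wooden parts tray standing there. Push them only, do not lift any of them, and leave the tray, the latched chest, the two pewter cows, the shed and the coaling tower standing where they are.

Things in the scene. Friction and masses are not known exactly. Their poses are not given: they have to be found in the camera images.
- board: Baseboard fixed to the table; flat bare plywood top 380 mm (x) by 360 mm (y), surface 55 mm above the table. Origin at table height under its centre; x points to the back strip with the shed. Its ends, at y = +-180 mm, have no lip and overhang the frame by 20 mm; the plywood is 12 mm thick. The nuts lie at x -90 to -10 mm, their centres at least 55 mm apart along y.
- nut_a: One of three identical steel hexagon nuts lying flat: 19 mm across flats, 22 mm across corners, 10 mm high, 11 mm hole, about 17 g. Origin at the centre of the underside as built; z is the nut's axis. It slides on the plywood when pushed.
- nut_b: One of three identical steel hexagon nuts lying flat: 19 mm across flats, 22 mm across corners, 10 mm high, 11 mm hole, about 17 g. Origin at the centre of the underside as built; z is the nut's axis. It slides on the plywood when pushed.
- nut_c: One of three identical steel hexagon nuts lying flat: 19 mm across flats, 22 mm across corners, 10 mm high, 11 mm hole, about 17 g. Origin at the centre of the underside as built; z is the nut's axis. It slides on the plywood when pushed.
- tray: Open wooden parts tray standing loose on the table at one end of the baseboard (either end): 200 mm (its x, along that end) by 120 mm (its y), 38 mm high, walls and floor 6 mm, about 0.7 kg. Origin under its centre. Its inner long wall is tucked 12 mm under the plywood's overhang, so what slides off that end within the tray's length drops straight in.
- chest: Closed dark wooden parts chest with brass corners and a brass hook latch, standing on the table at the other end of the baseboard: 172 x 90 mm, 71 mm high (16 mm above the plywood), its near side 3 mm from the plywood's end. Origin under its centre. Leave alone.
- cow_front: Head-up pewter figure of a cow on a cast base 40 x 17 mm, 29 mm high, about 35 g, loose on the baseboard. Origin under the middle of its base; x points to its head. Leave standing. It stands near the front edge of the board, board x about -155 mm.
- cow_back: Grazing pewter figure of a cow on a cast base 40 x 17 mm, 26 mm high, about 35 g, loose on the baseboard. Origin under the middle of its base; x points to its head. Leave standing. It stands behind the nuts, board x about +57 mm.
- shed: Yellow resin model engine shed with a slate roof, 82 mm (its x) by 172 mm (its y), about 95 mm high, loose on the back strip (board x about +147 mm). Origin under its centre. Leave standing.
- tower: Rusty tin model coaling tower, 62 mm square, 118 mm high, loose on the back strip (board x about +147 mm). Origin under its centre. Leave standing.
Things that resemble listed ones, but are neither listed nor needed, are in the scene too. Of the things that look like the shed, the middle-sized one is meant.

How it is judged (in metres and radians):
At the end, for the whole second after the job is handed in: All three nuts lie at rest inside the parts tray (below its rim, within its walls); the cows stand upright within 12 mm, and the tray, chest, shed and tower within 20 mm, of where they were (x of nut_a in the frame of tray between -0.095 and 0.095 m and y of nut_a in the frame of tray between -0.055 and 0.055 m and z of each of nut_a, nut_b, nut_c in the frame of tray below 0.034 m and linear speed of each of nut_a, nut_b, nut_c below 0.02 m/s and x of nut_b in the frame of tray between -0.095 and 0.095 m and y of nut_b in the frame of tray between -0.055 and 0.055 m and x of nut_c in the frame of tray between -0.095 and 0.095 m and y of nut_c in the frame of tray between -0.055 and 0.055 m and distance of each of cow_front, cow_back from where it was at the start of the episode below 0.012 m and distance of each of shed, tower, chest, tray from where it was at the start of the episode below 0.02 m and angle between each of cow_front, cow_back, shed, tower, chest, tray's own z axis and vertical below 0.25 rad); the robot touches nothing.
It fails at once if a nut is lifted more than 15 mm above the baseboard's surface (height (world z) of any of nut_a, nut_b, nut_c above 0.07 m).
It fails at once if a pewter cow is shoved more than 12 mm or tipped (distance of any of cow_front, cow_back from where it was at the start of the episode above 0.012 m or angle between any of cow_front, cow_back's own z axis and vertical above 0.4 rad).
It fails at once if the shed, tower, chest or tray is shoved more than 20 mm (distance of any of shed, tower, chest, tray from where it was at the start of the episode above 0.02 m).
It also fails if it takes over 53 s, if anything falls off the work surface, if the arm or the gripper's body presses on something with over 40 N, if the wrist force passes 120 N, or if a joint passes its speed limit or range.

## Working session

There is one attempt and no reset: what is moved stays moved. The work goes in short steps, Python scripts to look and compute and a tool call to move; the robot and the scene stay as the last step left them, time stands still between calls to the robot, and variables do not carry over. Pictures are saved under pics/ and viewed, at most 10 in all, crops included, and the job is handed in when it is done.

Besides the shell and the picture viewer there is one more tool, called after "Emit:" in YAML: its name, and indented under it one key for each argument. move_arm: Moves the arm, as the interface text tells. Its arguments: {"type":"object","properties":{"moves":{"type":"array","items":{"type":"array","items":{"type":"array","items":{"type":"number"}}}},"grip":{"type":"number"},"squeeze":{"type":"number"}},"required":["moves"]}

```bash
mkdir -p pics; cat > h.py <<'E'
import numpy as np, cv2
from rig import *
def ray(name,px,z,C=None):
    C=C or get_calibration(name); R=np.array(C["R"]);t=np.array(C["t"])
    o=-R.T@t
    d=R.T@np.array([(px[0]-C["cx"])/C["fx"],(px[1]-C["cy"])/C["fy"],1])
    return o+d*(z-o[2])/d[2]
E
python3 - <<'E'
from h import *
for n in ["scene","side"]:
    cv2.imwrite(f"pics/{n}0.png",read_camera(n)); C=get_calibration(n); R=np.array(C["R"]);print(n,(-R.T@np.array(C["t"])).round(),R[2].round(2))
E
```

```text
scene [ 898. -596.  858.] [-0.26  0.51 -0.82]
side [  -8. -818.  907.] [ 0.52  0.56 -0.65]
```

View pics/scene0.png

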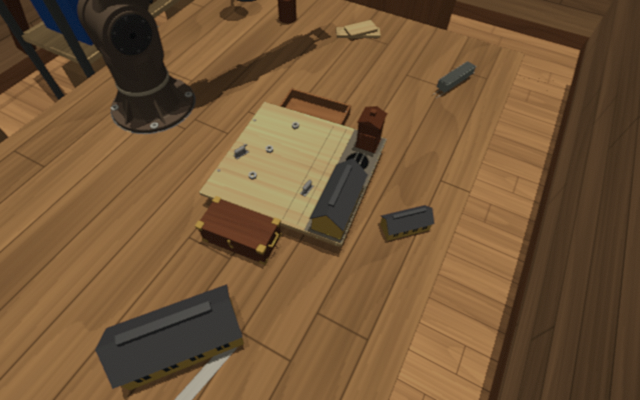

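View pics/side0.png

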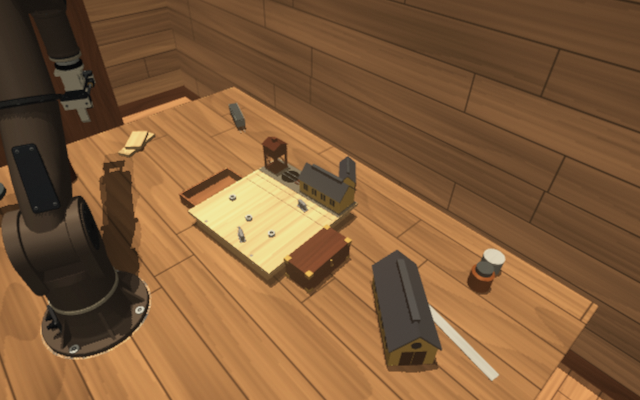

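The pictures show three nuts: scene (295,125), (269,149), (252,175); side (233,198), (249,218), (271,234). The front cow is at scene (240,151) and the back cow at (307,187). The tray is at the far end of the board, scene (315,107), and the chest is at the near end.

```bash
python3 - <<'E'
from h import *
S=cv2.imread("pics/scene0.png");D=cv2.imread("pics/side0.png")
def ref(im,p,r=7):
    x,y=p;w=im[y-r:y+r+1,x-r:x+r+1].astype(int)
    m=((w[...,2]-w[...,0])<35)
    ys,xs=np.nonzero(m); return (x-r+xs.mean(),y-r+ys.mean(),m.sum()) if len(xs) else (x,y,0)
def tri(p,q):
    A=[];b=[]
    for n,u in(("scene",p),("side",q)):
        C=get_calibration(n);R=np.array(C["R"]);t=np.array(C["t"])
        for k,(f,c) in enumerate(((C["fx"],C["cx"]),(C["fy"],C["cy"]))):
            a=(u[k]-c)/f; A.append(R[k]-a*R[2]);b.append(a*t[2]-t[k])
    return np.linalg.lstsq(np.array(A),np.array(b),rcond=None)[0]
for p,q in (((295,125),(233,198)),((269,149),(249,218)),((252,175),(271,234))):
    a,b=ref(S,p),ref(D,q); print("nut",np.round(a,1),np.round(b,1),tri(a,b).round(),ray("scene",a,60).round(),ray("side",b,60).round())
for n,p,q,z in (("cowF",(240,151),(241,234),68),("cowB",(307,187),(302,204),68)):
    print(n,tri(p,q).round(),ray("scene",p,z).round(),ray("side",q,z).round())
for n,im in (("scene",S),("side",D)):
    hsv=cv2.cvtColor(im,cv2.COLOR_BGR2HSV)
    m=((im[...,1]>150)&(im[...,2]>170)&(hsv[...,0]>18)&(hsv[...,0]<35)).astype(np.uint8)
    m[:90]=0; m=cv2.morphologyEx(m,cv2.MORPH_CLOSE,np.ones((5,5)))
    c=max(cv2.findContours(m,0,2)[0],key=cv2.contourArea)
    a=cv2.approxPolyDP(c,4,True)[:,0]
    for p in a: print(n,p,ray(n,p,55).round()[:2])
for k,(im) in enumerate((S,D)):
    x,y=((190,85),(175,150))[k]
    cv2.imwrite(f"pics/c{k}.png",cv2.resize(im[y:y+150,x:x+200],None,fx=4,fy=4,interpolation=2))
E
```

```text
nut [295.  124.9  39. ] [232.1 197.5  14. ] [467.  88.  59.] [467.  87.  60.] [466.  85.  60.]
nut [269.  148.5  42. ] [249.1 217.7  12. ] [452. -26.  61.] [451. -24.  60.] [452. -26.  60.]
nut [252.1 175.   43. ] [270.8 233.8  16. ] [ 460. -120.   58.] [ 461. -121.   60.] [ 459. -122.   60.]
cowF [392. -73.  67.] [393. -74.  68.] [392. -73.  68.]
cowB [605. -90.  66.] [606. -92.  68.] [604. -91.  68.]
scene [264 103] [338. 125.]
scene [200 191] [ 373. -223.]
scene [302 228] [ 650. -194.]
scene [352 129] [613. 156.]
side [260 168] [627. 159.]
side [188 211] [334. 126.]
side [268 273] [ 370. -227.]
side [337 217] [ 654. -194.]
```

View pics/c0.png

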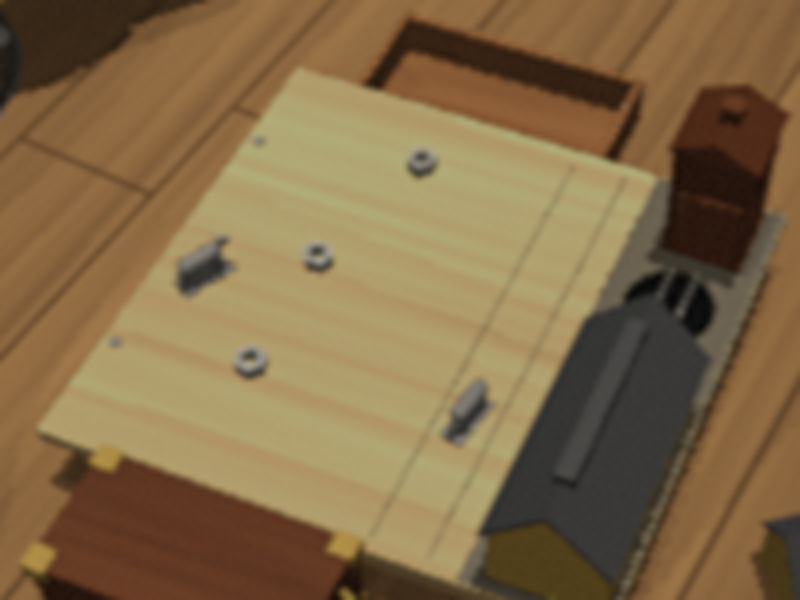

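View pics/c1.png

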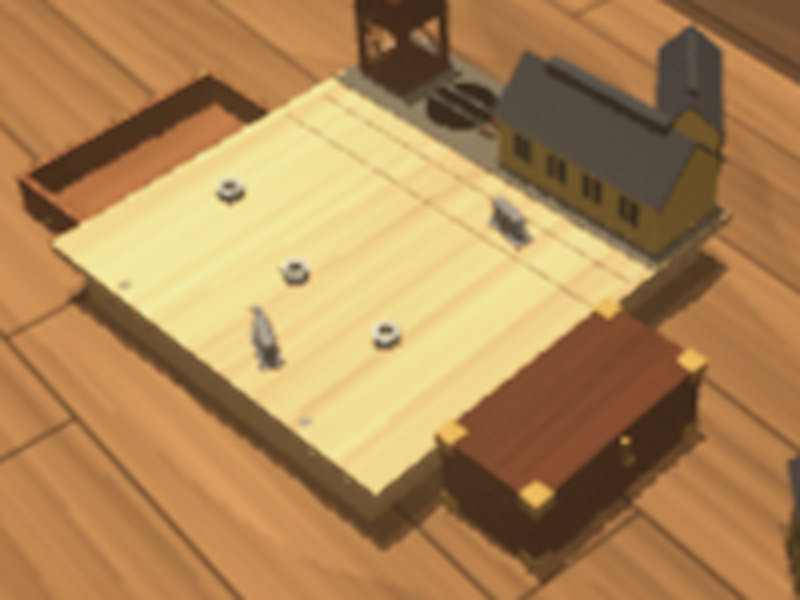

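Both views agree on the board pose (yaw about +5.8°) and on the nut tops. Next I check the tool's orientation, the tray's span along the board and the finger paths.

```bash
python3 - <<'E'
from h import *
o=get_obs(); print(o["time"],np.round(o["position"],1),np.round(o["ee_rot"],3),o["finger_gap"])
a=np.arctan2(36,351);ex=np.array([np.cos(a),np.sin(a)]);ey=np.array([-ex[1],ex[0]]);c=np.array([354,-49.5])+190*ex
print(np.degrees(a),c)
for n,p in (("A",(467,87)),("B",(452,-25)),("C",(460,-121)),("cowF",(392,-73)),("cowB",(605,-91))):
    d=np.array(p)-c;print(n,(d@ex).round(),(d@ey).round())
for n,z,p in (("scene",38,(190+408/4,85+18/4)),("scene",38,(190+640/4,85+80/4)),("scene",55,(282.5,106)),("scene",55,(343,124)),("side",38,(175+22/4,150+180/4)),("side",38,(175+210/4,150+74/4))):
    d=ray(n,p,z)[:2]-c;print("tray",n,z,(d@ex).round(),(d@ey).round())
for x,y in ((-64,95),(-64,185),(-90,-16),(-85,185),(-92,-112),(-85,185)): print(x,y,(c+x*ex+y*ey).round())
E
```

```text
0.1 [256.3 569.5 196. ] [-3.14   0.     2.719] 91.80153666383458
5.856013585428958 [543.00847334 -30.11451556]
A -64.0 124.0
B -90.0 14.0
C -92.0 -82.0
cowF -155.0 -27.0
cowB 55.0 -67.0
tray scene 38 -146.0 281.0
tray scene 38 45.0 287.0
tray scene 55 -132.0 185.0
tray scene 55 59.0 186.0
tray side 38 -155.0 277.0
tray side 38 39.0 279.0
-64 95 [470.  58.]
-64 185 [460. 147.]
-90 -16 [455. -55.]
-85 185 [440. 145.]
-92 -112 [ 463. -151.]
-85 185 [440. 145.]
```

Emit:
move_arm:
  moves:
    - [[0.45,-1,0,-1],[0.45,-1,0,-1],[0.45,-1,0,-1],[0.45,-1,0,-1],[0.45,-1,0,-1],[0.45,-1,0,-1],[0.45,-1,0,-1],[0.45,-1,0,-1],[0.45,-1,0,-1],[0.45,-1,0,-1],[0.45,-1,0,-1],[0.45,-1,0,-1]]
  grip: 12

```text
time: 1.6
position: [392.2, 268.3, 196.8]
ee_rot: [3.142, 0.0, 1.666]
contact_force: [-0.4, 0.2, 0.2]
finger_gap: 12.2
grip_force: 0.0
```

Emit:
move_arm:
  moves:
    - [[0.35,-0.95,0,0],[0.35,-0.95,0,0],[0.35,-0.95,0,0],[0.35,-0.95,-0.2,0],[0.35,-0.95,-0.4,0],[0.35,-0.95,-0.6,0],[0.35,-0.95,-0.8,0],[0.35,-0.95,-0.8,0],[0.35,-0.95,-0.8,0],[0,0,0,0],[0,0,0,0]]

```text
time: 2.98
position: [470.3, 56.2, 107.0]
ee_rot: [3.142, -0.0, 1.67]
contact_force: [-0.6, -0.6, 0.2]
finger_gap: 12.1
grip_force: 0.0
```

```bash
python3 - <<'E'
from h import *
o=get_obs(); print(o["time"],np.round(o["position"],1),np.round(o["ee_rot"],3),o["finger_gap"])
C=get_calibration("wrist"); im=read_camera("wrist"); cv2.imwrite("pics/w1.png",im)
R=np.array(C["R"]);t=np.array(C["t"])
for n,p in (("A",(467,87,60)),("B",(452,-25,60)),("C",(460,-121,60)),("tcp",o["position"])):
    q=R@np.array(p)+t;print(n,(C["fx"]*q[0]/q[2]+C["cx"]).round(),(C["fy"]*q[1]/q[2]+C["cy"]).round())
E
```

```text
2.975 [470.3  56.2 107. ] [ 3.142 -0.     1.67 ] 12.142009273169771
A 320.0 168.0
B 286.0 308.0
C 288.0 404.0
tcp 320.0 239.0
```

View pics/w1.png

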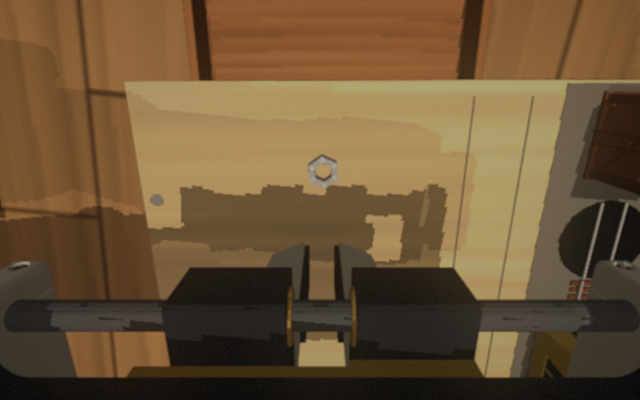

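The wrist view shows nut A at (323,170), within about 1 mm of the prediction, and the tray spans columns 195–485 beyond the edge. Descending behind nut A.

Emit:
move_arm:
  moves:
    - [[0,0,-0.5,0],[0,0,-0.5,0],[0,0,-0.5,0],[0,0,-0.3,0],[0,0,-0.1,0],[0,0,0,0]]

```text
time: 3.78
position: [470.3, 56.1, 59.2]
ee_rot: [-3.141, 0.0, 1.671]
contact_force: [0.2, 0.5, 0.3]
finger_gap: 11.8
grip_force: 0.0
```

Emit:
move_arm:
  moves:
    - [[-0.02,0.3,0,0],[-0.04,0.4,0,0],[-0.04,0.4,0,0],[-0.04,0.4,0,0],[-0.04,0.4,0,0],[-0.04,0.4,0,0],[-0.04,0.4,0,0],[-0.04,0.4,0,0],[-0.04,0.4,0,0],[-0.03,0.3,0,0],[0,0,0,0],[0,0,0,0]]

```text
time: 5.28
position: [461.0, 150.9, 59.2]
ee_rot: [-3.142, 0.0, 1.671]
contact_force: [-0.2, -0.0, 0.7]
finger_gap: 12.0
grip_force: 0.0
```

```bash
python3 - <<'E'
from h import *
cv2.imwrite("pics/w2.png",cv2.resize(np.hstack([read_camera("wrist"),read_camera("scene")]),(800,250),interpolation=3))
E
```

```text
(no output)
```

View pics/w2.png

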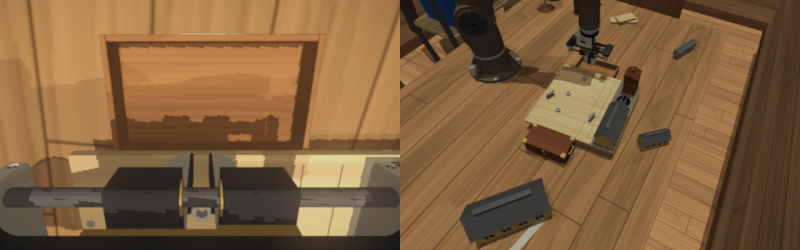

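```bash
python3 - <<'E'
from h import *
im=read_camera("wrist"); print(ray("wrist",(325,342),65).round(),ray("wrist",(320,300),59).round(), get_obs()["position"])
s=read_camera("scene")[60:215,190:400]
cv2.imwrite("pics/w3.png",np.vstack([cv2.resize(im[220:400,140:500],(700,350)),cv2.resize(s,(340,250))[:, :].repeat(1,1) if 0 else cv2.copyMakeBorder(cv2.resize(s,(340,250),interpolation=2),0,0,0,360,0)]))
E
```

```text
[471.  84.  65.] [465. 110.  59.] [461.02568847 150.75279966  59.25279904]
```

View pics/w3.png

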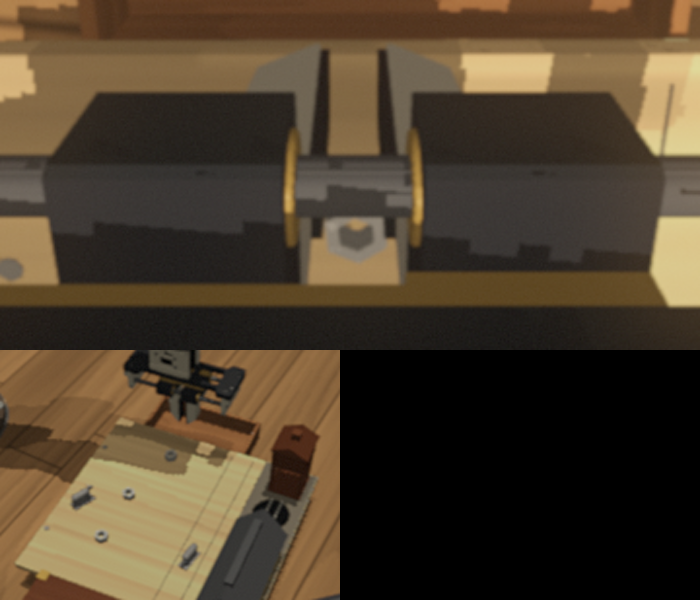

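```bash
python3 - <<'E'
from h import *
p=get_obs()["position"]
def proj(n,X):
    C=get_calibration(n);q=np.array(C["R"])@np.array(X)+np.array(C["t"]);return round(C["fx"]*q[0]/q[2]+C["cx"],1),round(C["fy"]*q[1]/q[2]+C["cy"],1)
print(get_calibration("wrist")["fx"])
for dz in (0,10,20):print(dz,[proj(n,p+np.array([0,0,dz])) for n in("scene","side","wrist")])
print([proj("wrist",p+np.array([d,0,0])) for d in(-6,6)],[proj("wrist",p+np.array([d,0,20])) for d in(-6,6)])
a=read_camera("scene")[85:145,270:350];b=read_camera("side")[150:210,190:270]
cv2.imwrite("pics/w4.png",cv2.resize(np.hstack([a,b]),(800,300),interpolation=2))
E
```

```text
355.8870987505114
0 [(np.float64(304.2), np.float64(110.6)), (np.float64(219.5), np.float64(188.4)), (np.float64(319.6), np.float64(238.7))]
10 [(np.float64(304.2), np.float64(108.0)), (np.float64(219.0), np.float64(186.0)), (np.float64(319.5), np.float64(246.2))]
20 [(np.float64(304.1), np.float64(105.4)), (np.float64(218.6), np.float64(183.5)), (np.float64(319.5), np.float64(254.5))]
[(np.float64(309.3), np.float64(237.8)), (np.float64(330.0), np.float64(239.7))] [(np.float64(308.0), np.float64(253.5)), (np.float64(330.8), np.float64(255.5))]
```

View pics/w4.png

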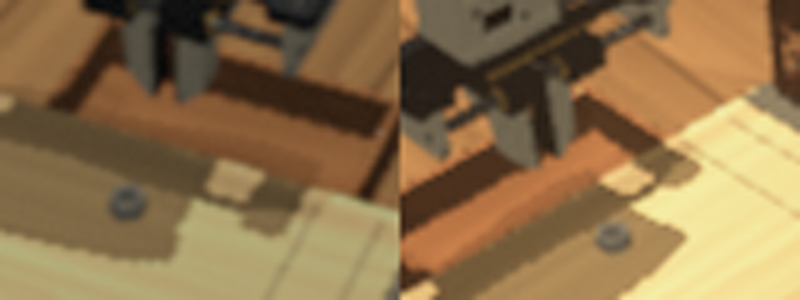

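```bash
python3 - <<'E'
from h import *
def tri(p,q):
    A=[];b=[]
    for n,u in(("scene",p),("side",q)):
        C=get_calibration(n);R=np.array(C["R"]);t=np.array(C["t"])
        for k,(f,c) in enumerate(((C["fx"],C["cx"]),(C["fy"],C["cy"]))):
            a=(u[k]-c)/f; A.append(R[k]-a*R[2]);b.append(a*t[2]-t[k])
    s=np.linalg.lstsq(np.array(A),np.array(b),rcond=None);return s[0].round(),s[1]
print(tri((301.4,104),(217,183)),tri((306.8,105),(223,178.5)),tri((304.1,104.7),(220,181)))
print(tri((270+127/5,85+202/5),(190+212/5,150+237/5)))
E
```

```text
(array([455., 147.,  86.]), array([2.09724868])) (array([475., 142.,  96.]), array([4.1466517])) (array([465., 145.,  90.]), array([2.75014464]))
(array([468.,  88.,  58.]), array([0.08308822]))
```

The tips triangulate about 25 mm higher than the reported TCP, and nut A at (468,88) has not moved. The fingers passed over it. I go back behind it and feel for the surface in small steps.

Emit:
move_arm:
  moves:
    - [[0,0,0.6,0],[0.08,-0.8,0,0],[0.08,-0.8,0,0],[0.08,-0.8,0,0],[0.08,-0.8,0,0],[0.06,-0.6,0,0],[0,0,-0.4,0],[0,0,-0.2,0],[0,0,-0.1,0],[0,0,-0.1,0],[0,0,0,0]]

```text
time: 6.95
position: [470.4, 56.5, 54.1]
ee_rot: [-3.141, 0.0, 1.672]
contact_force: [0.1, 0.5, -0.4]
finger_gap: 12.1
grip_force: 0.0
```

Emit:
move_arm:
  moves:
    - [[0,0,-0.1,0],[0,0,0,0]]

```text
time: 7.2
position: [470.4, 56.2, 51.6]
ee_rot: [-3.141, 0.0, 1.672]
contact_force: [0.0, -0.7, -0.4]
finger_gap: 12.3
grip_force: 0.0
```

```bash
python3 - <<'E'
from h import *
print(get_obs()["position"],get_obs()["contact_force"])
a=read_camera("scene")[85:165,260:350];b=read_camera("side")[150:230,190:280]
cv2.imwrite("pics/w5.png",cv2.resize(np.hstack([a,b]),(800,356),interpolation=2))
E
```

```text
[470.3980497   56.2362412   51.63487419] [ 0.02231144 -0.65487834 -0.42787922]
```

View pics/w5.png

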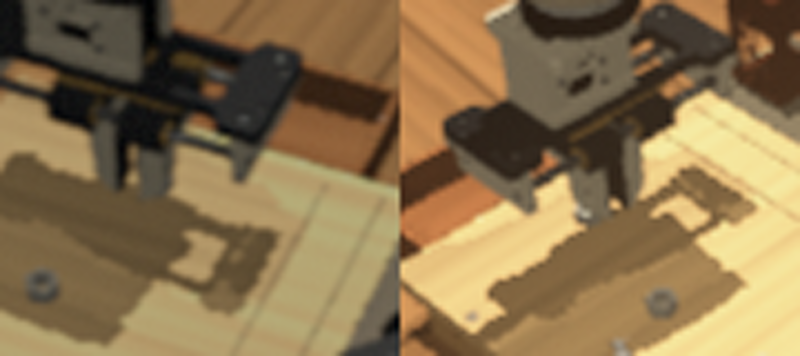

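The reported TCP is now below the plywood with no contact, so there is a real height bias of about 20 mm or more. I keep feeling downward.

Emit:
move_arm:
  moves:
    - [[0,0,-0.1,0],[0,0,-0.1,0],[0,0,-0.1,0],[0,0,0,0]]

```text
time: 7.8
position: [470.3, 56.1, 44.0]
ee_rot: [-3.141, 0.0, 1.671]
contact_force: [-0.5, 0.8, 0.7]
finger_gap: 12.3
grip_force: 0.0
```

Emit:
move_arm:
  moves:
    - [[0,0,-0.1,0],[0,0,0,0]]

```text
time: 8.05
position: [470.3, 56.2, 41.6]
ee_rot: [-3.141, 0.0, 1.671]
contact_force: [-0.6, 0.1, -0.5]
finger_gap: 11.7
grip_force: 0.0
```

Emit:
move_arm:
  moves:
    - [[0,0,-0.1,0],[0,0,0,0]]

```text
time: 8.3
position: [470.3, 56.2, 39.1]
ee_rot: [-3.141, 0.0, 1.672]
contact_force: [0.4, 0.6, 0.2]
finger_gap: 12.1
grip_force: 0.0
```

Emit:
move_arm:
  moves:
    - [[0,0,-0.1,0],[0,0,0,0]]

```text
time: 8.55
position: [470.3, 56.2, 36.5]
ee_rot: [-3.141, 0.0, 1.671]
contact_force: [0.7, -0.1, 0.1]
finger_gap: 11.7
grip_force: 0.0
```

Emit:
move_arm:
  moves:
    - [[0,0,-0.1,0],[0,0,0,0]]

```text
time: 8.8
position: [470.3, 56.2, 34.1]
ee_rot: [-3.141, 0.0, 1.671]
contact_force: [0.7, -0.1, -0.6]
finger_gap: 12.2
grip_force: 0.0
```

Emit:
move_arm:
  moves:
    - [[0,0,-0.1,0],[0,0,0,0]]

```text
time: 9.05
position: [470.3, 56.2, 31.6]
ee_rot: [-3.141, 0.0, 1.671]
contact_force: [-0.1, -0.3, 0.2]
finger_gap: 11.7
grip_force: 0.0
```

Emit:
move_arm:
  moves:
    - [[0,0,-0.08,0],[0,0,0,0]]

```text
time: 9.3
position: [470.4, 56.2, 29.6]
ee_rot: [-3.141, 0.0, 1.672]
contact_force: [0.5, -0.8, -0.4]
finger_gap: 12.2
grip_force: 0.0
```

Emit:
move_arm:
  moves:
    - [[0,0,-0.06,0],[0,0,0,0]]

```text
time: 9.55
position: [470.4, 56.2, 28.2]
ee_rot: [-3.141, 0.0, 1.672]
contact_force: [0.0, -0.4, -0.1]
finger_gap: 12.0
grip_force: 0.0
```

Emit:
move_arm:
  moves:
    - [[0,0,-0.06,0],[0,0,0,0]]

```text
time: 9.8
position: [470.4, 56.2, 26.6]
ee_rot: [-3.141, 0.0, 1.671]
contact_force: [0.2, 1.0, -1.5]
finger_gap: 11.8
grip_force: 0.0
```

```bash
python3 - <<'E'
from h import *
print(get_obs()["position"],get_obs()["contact_force"])
a=read_camera("scene")[85:165,260:350];b=read_camera("side")[150:230,190:280]
cv2.imwrite("pics/w6.png",cv2.resize(np.hstack([a,b]),(800,356),interpolation=2))
E
```

```text
[470.38821667  56.18420162  26.63008409] [ 0.22533906  1.0108603  -1.46947658]
```

View pics/w6.png

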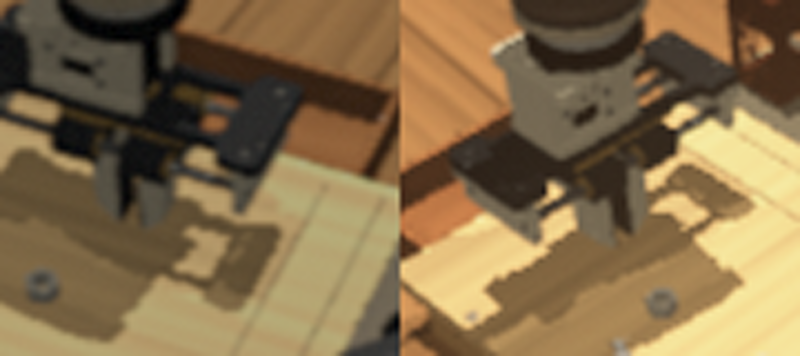

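The tips now look to be at the plywood. I check this numerically; I'm out of picture views, so everything from here on is by measurement.

```bash
python3 - <<'E'
from h import *
def proj(n,X):
    C=get_calibration(n);q=np.array(C["R"])@np.array(X)+np.array(C["t"]);return round(float(C["fx"]*q[0]/q[2]+C["cx"]),1),round(float(C["fy"]*q[1]/q[2]+C["cy"]),1)
for z in (55,60,65):print(z,proj("scene",(470,56,z)),proj("side",(470,56,z)))
E
```

```text
55 (290.3, 133.5) (238.7, 202.7)
60 (290.3, 132.2) (238.5, 201.5)
65 (290.2, 131.0) (238.3, 200.3)
```

Emit:
move_arm:
  moves:
    - [[0,0,-0.04,0],[0,0,0,0]]

```text
time: 10.15
position: [470.4, 56.2, 25.7]
ee_rot: [-3.141, 0.0, 1.671]
contact_force: [0.4, 0.1, -0.4]
finger_gap: 12.0
grip_force: 0.0
```

```bash
python3 - <<'E'
from h import *
def tri(p,q):
    A=[];b=[]
    for n,u in(("scene",p),("side",q)):
        C=get_calibration(n);R=np.array(C["R"]);t=np.array(C["t"])
        for k,(f,c) in enumerate(((C["fx"],C["cx"]),(C["fy"],C["cy"]))):
            a=(u[k]-c)/f; A.append(R[k]-a*R[2]);b.append(a*t[2]-t[k])
    s=np.linalg.lstsq(np.array(A),np.array(b),rcond=None);return s[0].round(),s[1]
print(tri((313.9,131.7),(260.8,150+220/4.45)),tri((313.9,131.7),(260.8,150+200/4.45)))
for z in (70,85,100): print(z,ray("side",(219.2,203.9),z).round(),ray("scene",(313.9,131.7),z).round())
E
```

```text
(array([537.,  55.,  60.]), array([1418.08719703])) (array([540.,  53.,  72.]), array([853.63255446]))
70 [414.  75.  70.] [531.  81.  70.]
85 [407.  59.  85.] [538.  68.  85.]
100 [399.  43. 100.] [545.  55. 100.]
```

The gripper's body sits at about z 92, above the cows (84), and the tips are at the plywood. Pushing nut A.

Emit:
move_arm:
  moves:
    - [[-0.02,0.2,0.06,0],[-0.03,0.3,0,0],[-0.03,0.3,0,0],[-0.03,0.3,0,0],[-0.03,0.3,0,0],[-0.03,0.3,0,0],[-0.03,0.3,0,0],[-0.03,0.3,0,0],[0,0,0,0]]

```text
time: 11.28
position: [464.7, 114.5, 27.2]
ee_rot: [3.142, -0.0, 1.673]
contact_force: [-1.0, -0.3, 0.3]
finger_gap: 12.1
grip_force: 0.0
```

```bash
cat >> h.py <<'E'
def nuts(tag=""):
    a=np.arctan2(36,351);ex=np.array([np.cos(a),np.sin(a)]);ey=np.array([-ex[1],ex[0]]);c=np.array([543,-30.1])
    for n in ("scene","side"):
        im=read_camera(n).astype(int); out=[]
        m=((im[...,2]-im[...,0]<30)).astype(np.uint8)
        N,_,s,ce=cv2.connectedComponentsWithStats(m)
        for i in range(1,N):
            for z in (60,11):
                d=ray(n,ce[i],z)[:2]-c;x,y=d@ex,d@ey
                if 4<s[i,4]<80 and -185<x<75 and (abs(y)<182 if z==60 else 174<y<290): out.append((round(x),round(y),z,int(s[i,4])))
        print(n,out)
E
python3 -c "
from h import *
nuts();p=get_obs()['position'];print(p)"
```

```text
scene [(-91, 15, 60, 37), (-90, -82, 60, 38)]
side [(56, -65, 60, 34), (-155, -26, 60, 40)]
[464.72047183 113.63116854  27.22591969]
```

Nut A is no longer where it lay and nothing is visible behind the fingers, so it is ahead of them. Pushing on over the edge.

Emit:
move_arm:
  moves:
    - [[-0.03,0.3,0,0],[-0.03,0.3,0,0],[-0.03,0.3,0,0],[-0.03,0.3,0,0],[-0.03,0.3,0,0],[-0.03,0.3,0,0],[0,0,0,0],[0,0,0.6,0],[0.06,-0.6,0.6,0],[0.1,-1,0.4,0],[0.1,-1,0,0],[0,0,0,0]]

```text
time: 12.88
position: [467.4, 90.6, 68.6]
ee_rot: [3.14, 0.0, 1.667]
contact_force: [-0.7, -0.1, -0.5]
finger_gap: 11.7
grip_force: 0.0
```

```bash
python3 -c "
from h import *
nuts();p=get_obs()['position'];print(p)
im=read_camera('wrist').astype(int);m=((abs(im[...,2]-im[...,0])<30)&(im.sum(2)>180)).astype(np.uint8);m[230:]=0
N,_,s,ce=cv2.connectedComponentsWithStats(m)
print([(ce[i].round().tolist(),int(s[i,4]),ray('wrist',ce[i],11).round().tolist(),ray('wrist',ce[i],60).round().tolist()) for i in range(1,N) if s[i,4]>30])"
```

```text
scene [(-179, 98, 60, 5), (-91, 17, 60, 43), (-90, -82, 60, 38)]
side [(55, -65, 60, 36), (-153, -24, 60, 43), (-95, -82, 60, 6)]
[467.02505943  93.24766413  68.00355948]
[([322.0, 93.0], 528, [460.0, 173.0, 11.0], [460.0, 174.0, 60.0]), ([621.0, 203.0], 363, [684.0, 118.0, 11.0], [639.0, 130.0, 60.0])]
```

Nut A is in the tray (board x −62, y 210). Moving behind nut B.

Emit:
move_arm:
  moves:
    - [[-0.08,-1,0,0],[-0.08,-1,0,0],[-0.08,-1,0,0],[-0.08,-1,0,0],[-0.08,-1,0,0],[-0.08,-1,0,0],[0,0,-0.6,0],[0,0,-0.6,0],[0,0,-0.3,0],[0,0,-0.16,0],[0,0,0,0]]

```text
time: 14.4
position: [454.7, -55.8, 25.6]
ee_rot: [-3.141, -0.0, 1.672]
contact_force: [-0.5, -0.1, 0.3]
finger_gap: 12.0
grip_force: 0.0
```

Emit:
move_arm:
  moves:
    - [[-0.02,0.2,0,0],[-0.03,0.4,0,0],[-0.03,0.4,0,0],[-0.03,0.4,0,0],[-0.03,0.4,0,0],[-0.03,0.4,0,0],[-0.03,0.4,0,0],[-0.03,0.4,0,0],[-0.03,0.4,0,0],[-0.03,0.4,0,0],[-0.03,0.4,0,0]]

```text
time: 15.78
position: [446.7, 49.4, 25.7]
ee_rot: [3.142, 0.0, 1.672]
contact_force: [0.4, -0.4, 0.6]
finger_gap: 11.9
grip_force: 0.1
```

```bash
python3 -c "
from h import *
nuts();p=get_obs()['position'];print(p)"
```

```text
scene [(-90, -82, 60, 38)]
side [(10, 263, 11, 27), (56, -64, 60, 36), (-153, -24, 60, 46)]
[446.6473588   50.02000877  25.6872337 ]
```

Emit:
move_arm:
  moves:
    - [[-0.03,0.4,0,0],[-0.03,0.4,0,0],[-0.03,0.4,0,0],[-0.03,0.4,0,0],[-0.03,0.4,0,0],[-0.03,0.4,0,0],[-0.03,0.3,0,0],[-0.03,0.3,0,0],[-0.03,0.3,0,0],[-0.03,0.3,0,0],[-0.03,0.3,0,0],[0,0,0,0]]

```text
time: 17.38
position: [438.4, 146.9, 25.7]
ee_rot: [3.141, -0.0, 1.673]
contact_force: [0.8, -0.5, -0.2]
finger_gap: 12.6
grip_force: 0.0
```

Emit:
move_arm:
  moves:
    - [[0,0,0.6,0],[0.06,-0.6,0.6,0],[0.1,-1,0.4,0],[0.1,-1,0,0],[0,0,0,0]]

```text
time: 18.0
position: [445.5, 78.3, 67.0]
ee_rot: [3.14, 0.0, 1.667]
contact_force: [-0.3, 0.6, 0.4]
finger_gap: 11.9
grip_force: 0.0
```

```bash
cat >> h.py <<'E'
def wr():
    im=read_camera('wrist').astype(int);m=((abs(im[...,2]-im[...,0])<30)&(im.sum(2)>180)).astype(np.uint8);m[230:]=0
    N,_,s,ce=cv2.connectedComponentsWithStats(m)
    print([(ce[i].round().tolist(),int(s[i,4]),ray('wrist',ce[i],11).round().tolist(),ray('wrist',ce[i],60).round().tolist()) for i in range(1,N) if s[i,4]>30])
E
python3 -c "
from h import *
nuts();print(get_obs()['position']);wr()"
```

```text
scene [(-179, 98, 60, 5), (-90, -82, 60, 38)]
side [(56, -64, 60, 37), (-154, -25, 60, 40)]
[445.1997449   80.72989701  66.45963834]
[([358.0, 77.0], 591, [461.0, 173.0, 11.0], [456.0, 171.0, 60.0]), ([318.0, 79.0], 571, [435.0, 169.0, 11.0], [435.0, 168.0, 60.0])]
```

Both nuts are in the tray (A undisturbed, B beside it). Moving to nut C and pushing it on a slightly slanted line, so that it lands beside the others.

Emit:
move_arm:
  moves:
    - [[0.08,-1,0,0],[0.08,-1,0,0],[0.08,-1,0,0],[0.08,-1,0,0],[0.08,-1,0,0],[0.08,-1,0,0],[0.08,-1,0,0],[0.08,-1,0,0],[0.06,-1,0,0],[0,-0.2,-0.5,0],[0,0,-0.6,0],[0,0,-0.4,0]]

```text
time: 19.65
position: [461.8, -147.2, 26.7]
ee_rot: [-3.14, -0.001, 1.673]
contact_force: [1.0, 0.5, 0.6]
finger_gap: 12.1
grip_force: 0.0
```

Emit:
move_arm:
  moves:
    - [[0,0,-0.1,0],[0,0,0,0],[0,0.2,0,0],[0,0.3,0,0],[0,0.4,0,0],[0.02,0.4,0,0],[0.03,0.4,0,0],[0.03,0.4,0,0],[0.03,0.4,0,0],[0.03,0.4,0,0],[0.03,0.4,0,0],[0.03,0.4,0,0]]

```text
time: 21.15
position: [467.5, -55.6, 25.7]
ee_rot: [3.141, 0.0, 1.671]
contact_force: [-0.4, 0.4, -0.7]
finger_gap: 11.9
grip_force: 0.1
```

```bash
python3 -c "
from h import *
nuts();print(get_obs()['position'])"
```

```text
scene []
side [(-14, 84, 60, 19), (57, -63, 60, 49), (-154, -24, 60, 56)]
[467.57810938 -54.90377835  25.68124184]
```

Emit:
move_arm:
  moves:
    - [[0.03,0.4,0,0],[0.03,0.4,0,0],[0.03,0.4,0,0],[0.03,0.4,0,0],[0.03,0.4,0,0],[0.03,0.4,0,0],[0.03,0.4,0,0],[0.03,0.4,0,0],[0.03,0.4,0,0],[0.03,0.4,0,0],[0.03,0.4,0,0],[0.03,0.4,0,0]]

```text
time: 22.75
position: [476.5, 64.4, 25.7]
ee_rot: [3.142, -0.0, 1.671]
contact_force: [-0.1, -0.8, 1.1]
finger_gap: 11.8
grip_force: 0.2
```

Emit:
move_arm:
  moves:
    - [[0.03,0.4,0,0],[0.03,0.4,0,0],[0.03,0.4,0,0],[0.02,0.3,0,0],[0.02,0.3,0,0],[0.02,0.3,0,0],[0.02,0.3,0,0],[0.02,0.3,0,0],[0.02,0.3,0,0],[0,0.3,0,0],[0,0,0,0]]

```text
time: 24.12
position: [481.7, 147.0, 25.7]
ee_rot: [3.142, -0.0, 1.673]
contact_force: [0.7, -0.5, -0.5]
finger_gap: 11.8
grip_force: 0.0
```

Emit:
move_arm:
  moves:
    - [[0,0,0.6,0],[0,-0.6,0.6,0],[-0.1,-1,0.6,0],[-0.1,-1,0.4,0],[0,0,0,0]]

```text
time: 24.75
position: [476.8, 77.6, 82.0]
ee_rot: [3.14, -0.0, 1.667]
contact_force: [0.1, 0.1, -0.4]
finger_gap: 12.1
grip_force: 0.0
```

```bash
python3 -c "
from h import *
nuts();print(get_obs()['position']);wr()"
```

```text
scene []
side [(56, -63, 60, 40), (-153, -24, 60, 43)]
[476.63571827  80.30916722  81.0595994 ]
[([323.0, 75.0], 1070, [470.0, 172.0, 11.0], [470.0, 171.0, 60.0]), ([272.0, 74.0], 533, [435.0, 169.0, 11.0], [441.0, 168.0, 60.0]), ([592.0, 195.0], 515, [681.0, 107.0, 11.0], [641.0, 118.0, 60.0])]
```

All three nuts are in the tray: one blob of twice the size is A and C side by side, and B is next to them. The cows have not moved, so I'm handing in.

```bash
python3 -c "
from rig import *
print(hand_in())"
```

```text
the job is handed in; nothing more can be done
None
```

I swept all three nuts off the end of the baseboard into the parts tray and handed the job in at about 25 s; the last images put all three in the tray and both cows unmoved, but I did not re-measure the tray, chest, shed or tower, and hand-in returned no verdict.

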